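Put the tip box away: lid shut, drawer in

TASK

A box of pipette tips stands with its lid open in the pulled-out drawer of the low bench cabinet. Gently push the lid over with the fingertips until it lies shut on the box while the drawer is still out, then push the drawer fully home, without ramming it. Nothing is to be picked up, the tip box stays standing in the drawer, and everything else stays where it is.

Things in the scene. Friction and masses are not known exactly. Their poses are not given: they have to be found in the camera images.
- cabinet: Low grey bench cabinet, 180 mm deep (its x), 160 mm wide (its y), 108 mm high, fixed to the worktop. Origin at the centre of its underside; its x axis points from its open front to its back, so the drawer slides out along -x; z up. The front edge of the carcass lies at x = -90 mm. A stack of gauze and a pair of forceps lie on its top.
- drawer (a joint): How far the drawer is out, in m: 0 fully home, 0.15 fully out; it starts 0.14 to 0.15 out. The drawer runs level on slides with about 1.2 N of friction and stays where it is left. Inside it is 155 mm long and 128 mm wide, its floor 20 mm above the worktop, side walls 34 mm high (top 50 mm above the worktop).
- drawer_face (a point): Point on the outside of the drawer's upright white front panel (158 mm wide, 10 mm thick, 7 to 97 mm above the worktop), on its midline, 76 mm above the worktop; drawer home: at x = -100 mm in the cabinet's frame. Push it along the cabinet's +x. Proud of it: a card holder (3 mm, at 64 to 88 mm height) and below a finger lip 60 mm wide (13 mm, at 35 to 50 mm height).
- tip_box: Blue box of pipette tips with a clear hinged lid, standing loose on the drawer floor, 78 mm (its x) by 116 mm (its y), 68 mm high with the lid shut, about 0.25 kg. Origin at the centre of its underside. The lid's hinge runs along y at x = +37 mm, 46 mm above the underside, on the long side that faces the front edge of the bench.
- tip_box_lid (a joint): Angle of the clear lid in rad: 0 shut, 1.57 upright, 1.92 fully open, leaning outward over the box's +x side; starts at 1.35 to 1.9. The lid is a tray 73 mm from hinge to free edge, 116 mm wide, 22 mm deep, open toward the tips. Its damped, stiff hinge holds it at any angle: push it over past upright (under 2 N at the edge), then down from above until shut.
- lid_edge (a point): Middle of the free edge of the lid, on its outer (top) face: 73 mm from the hinge axis along the lid and 22 mm outward. With the lid standing open it is the point to push at from outside, on the side of the lid turned away from the tips.
- gauze_stack: Stack of white gauze, 84 x 80 x 28 mm, lying on top of the cabinet near its back. To be left alone. Origin at the centre of its underside.
- forceps: Steel forceps, 130 x 22 x 8 mm, lying across the top of the cabinet near its front. To be left alone. Origin at the centre of its underside.
- small_bottle: Small reagent bottle, 36 mm wide, 60 mm high, near the front edge of the bench, left of the drawer. To be left alone. Origin at the centre of its underside.
- big_bottle: Large reagent bottle, 62 mm wide, 118 mm high, at the back of the bench to the left. To be left alone. Origin at the centre of its underside.
- cup_a: Lidded sample cup, 64 mm wide, 66 mm high, near the front edge of the bench to the left. To be left alone. Origin at the centre of its underside.
- swab_beaker: Beaker of swabs, 91 x 76 mm, 109 mm high, at the back of the bench to the left. To be left alone. Origin at the centre of its underside.

How it is judged:
On the way, in this order (a step that is already met when the one before it is completed fails the run):
1. the lid lies shut on the tip box while the drawer is still out (value of joint tip_box_lid below 0.06 rad and value of joint drawer above 0.09 m), for 0.2 s.
2. the drawer is pushed home (value of joint drawer below 0.005 m), for 0.2 s.
At the end, for the whole second after the job is handed in: The drawer is home (within 5 mm) with the tip box standing upright on its floor inside, the box's lid shut (within 0.06 rad), all at rest (value of joint drawer below 0.005 m and value of joint tip_box_lid below 0.06 rad and angle between tip_box's own z axis and vertical below 0.06 rad and z of tip_box in the frame of cabinet below 0.026 m and x of tip_box in the frame of cabinet above -0.06 m and linear speed of tip_box below 0.02 m/s); the robot touches nothing.
It fails at once if the tip box is lifted or tipped (z of tip_box in the frame of cabinet above 0.04 m or angle between tip_box's own z axis and vertical above 0.3 rad).
It fails at once if the fingers press on the tip box or its lid with more than 30 N (contact force between tip_box and the fingers above 30 N).
It fails at once if the fingers press on the drawer or cabinet with more than 40 N (contact force between cabinet and the fingers above 40 N).
It fails at once if something else is moved more than 25 mm (distance of any of gauze_stack, forceps, small_bottle, big_bottle, cup_a, swab_beaker from where it was at the start of the episode above 0.025 m).
It also fails if it takes over 48 s, if anything falls off the work surface, if the arm or the gripper's body presses on something with over 40 N, if the wrist force passes 120 N, or if a joint passes its speed limit or range.

ROBOT

A 6-joint arm with a two-finger parallel gripper is mounted at the origin on a cart in front of the work surface, level with it; the furniture and walls round the work are solid. World frame = base frame: x ahead of the robot, y to its left, z up, the work surface at z = 0. Lengths are in m, angles in rad, forces in N, time in s.
With the tool pointing down it reaches from about 0.275 to 0.75 m from the base axis. Payload 10.2 kg.
Tool frame: the origin (TCP) lies midway between the tips of the shut fingers; the grasp point (between the pads) lies 19 mm behind it; z points along the fingers, y is the line along which they close (so a half turn about z gives the same grasp; the last joint's range is limited). The gripper opens to 85 mm and grips with 20 to 120 N. Pads are 22 mm wide; open, the fingers measure 114 mm over their backs; the gripper's body (76 mm by 85 mm) begins 54 mm behind the grasp point. The pads swing forward as they close: fully open they stand 13 mm farther back than shut.
Start: joints at [-1.526, 0.313, 1.498, -0, 1.331, -0.223], TCP at [0.139, -0.506, 0.203] pointing down, gripper open.
Joint ranges: [-2.94, 2.94], [-0.97, 2.17], [0.19, 2.56], [-1.23, 4.37], [0.02, 3.11], [-2.88, 2.88]. Speed limits (rad/s): [2.39, 2.39, 3.01, 3.14, 3.14, 3.14].

INTERFACE

Orientations are given as a unit quaternion [x, y, z, w].
In Python, from plant import get_obs, grab_frame, job_done gives the robot as it stands. The module is installed in compiled form; this text tells all that it offers.
- The arm moves only by the tool jog_arm, never from a script. Its argument "increments" is a list of rows, each a list of 4 numbers: the shift along the world's x, y, z in cm, then the turn about the world's z in rad. In form: [[x, y, z, twist], ...]. A call has 1 to 20 rows; each row shifts and turns the commanded pose from where the row before left it; what a row does not reach is not made up. A row lasts 1/12 s, in which the tool goes at most 41.7 mm and 7.16 degrees, less where a joint would pass 70% of its speed; a pose out of reach is approached as far as the arm can. A call with a gripper value outside its range is refused whole. "claw" is the opening in per cent of the stroke, from 0 (shut) to 100 (fully open), set as the call begins (left out, the last holds). The fingers move at their own pace and stop on an object; "squeeze" is the grip in N (left out, the last holds). Time passes only in rows, so rows that do not move let the fingers close. It gives the time, the measured TCP pose, the force, the opening and the grip force at its end, in the units of the state.
- get_obs(): the state, without advancing time (a new reading comes with each control period).
- grab_frame(name): name is "scene" or "top" or "wrist"; returns a dict with "frame" (384x512x3 uint8, red, green, blue), "fov_y" (degrees; the focal length in pixels is half the picture's height over the tangent of half this angle, whatever the lens; pixels are square), "cx", "cy" (the principal point, pixels), "dist_coeffs" ([k1, k2, p1, p2, k3] as OpenCV has them; the pictures are not rectified), "rvec" (rotation vector, rad) and "tvec" (3), from world to camera coordinates, as OpenCV has them; the wrist camera has in their place "hand_eye" (4x4, takes a point from camera to tool coordinates, whose origin is the TCP and whose axes are the flange's). Camera axes: x right, y down, z forward; pixel columns grow to the right and rows downward; lengths in m; the calibration is good to about 2 mm. A picture is of the moment at which its call begins: read the wrist's pose just before it. There is no depth.
- job_done(): hands the job in; it is judged then, once.
The state is a dict: "t": time; "qpos": joint angles; "qvel": joint speeds; "effort": joint torques, N m; "position": TCP position; "eef_rot": TCP orientation; "wrist_force": force on the tool from outside, world axes, zero at the start; "wrist_torque": the same for the moment, N m; "width": finger opening in m; "grasp_force": force on a finger pad.
Only numpy, scipy, OpenCV 4.12 (cv2) and the standard library are available. Lean on these libraries where they do the work, as an engineer would, in place of code of your own. Each camera call takes 0.05 s, during which the arm holds its last target. There are 200 camera calls.

## Working session

There is one attempt and no reset: what is moved stays moved. The work goes in short steps, Python scripts to look and compute and a tool call to move; the robot and the scene stay as the last step left them, time stands still between calls to the robot, and variables do not carry over. Pictures are saved under pics/ and viewed, at most 10 in all, crops included, and the job is handed in when it is done.

Besides the shell and the picture viewer there is one more tool, called after "Request:" by a JSON object that holds its "fn" and its "kwargs". jog_arm: Moves the arm, as the interface text tells. Its arguments: {"type":"object","properties":{"increments":{"type":"array","items":{"type":"array","items":{"type":"number"}}},"claw":{"type":"number"},"squeeze":{"type":"number"}},"required":["increments"]}

```bash
mkdir -p pics
cat > h.py <<'E'
import numpy as np, cv2
from plant import get_obs, grab_frame
def K(f):
    h=f["frame"].shape[0]; fl=h/2/np.tan(np.radians(f["fov_y"])/2)
    return np.array([[fl,0,f["cx"]],[0,fl,f["cy"]],[0,0,1.]])
def ray(f,uv):
    p=cv2.undistortPoints(np.array([[uv]],float),K(f),np.array(f["dist_coeffs"],float))[0,0]
    R=cv2.Rodrigues(np.array(f["rvec"],float))[0]; t=np.array(f["tvec"],float).ravel()
    return -R.T@t, R.T@np.array([p[0],p[1],1])
def at_z(f,uv,z):
    c,d=ray(f,uv); return c+d*(z-c[2])/d[2]
def proj(f,P):
    return cv2.projectPoints(np.array(P,float).reshape(-1,3),np.array(f["rvec"],float),np.array(f["tvec"],float),K(f),np.array(f["dist_coeffs"],float))[0][:,0]
E
python3 - <<'E'
from h import *
import pickle
for n in ("scene","top"):
    f=grab_frame(n); pickle.dump(f,open(n+".pkl","wb"))
    cv2.imwrite(f"pics/{n}0.png",cv2.resize(f["frame"][:,:,::-1],(800,600),interpolation=cv2.INTER_CUBIC))
    print(n,ray(f,(f["cx"],f["cy"])),f["fov_y"])
o=get_obs();print(o["t"],o["eef_rot"],o["position"],o["width"])
E
```

```text
scene (array([0.12915162, 0.99763355, 0.6359931 ]), array([ 0.34692698, -0.74894719, -0.56455273])) 52.32702624355167
top (array([0.36339817, 0.27236485, 1.06798111]), array([ 1.00776306e-01, -8.99265980e-04, -9.94908703e-01])) 50.55165061006369
0.1 [ 9.91050044e-01  1.33489713e-01  4.92617976e-05 -5.52290288e-04] [ 0.13888996 -0.50603344  0.20220801] 0.0854080980473935
```

View pics/scene0.png

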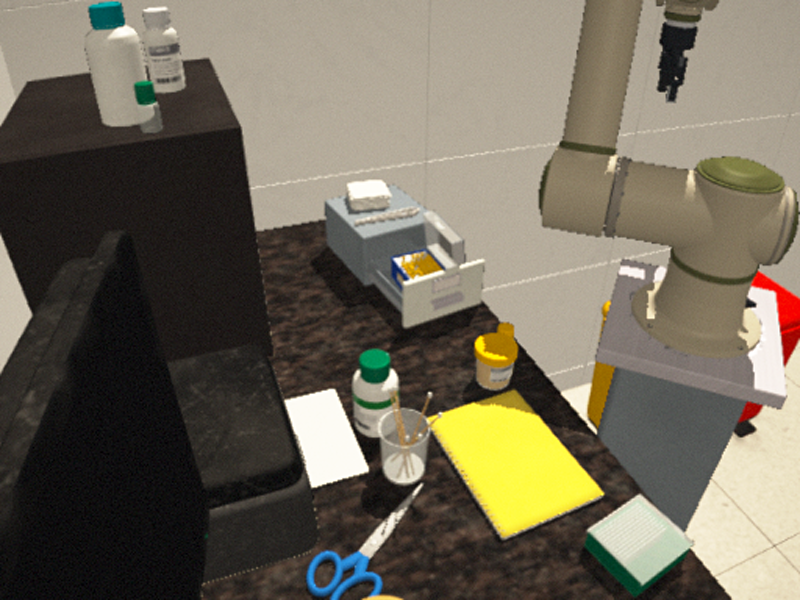

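View pics/top0.png

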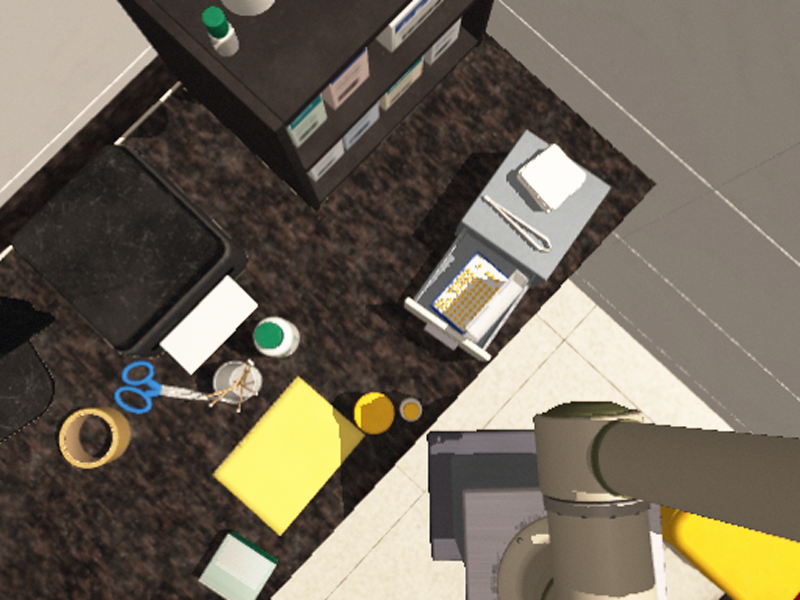

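The scene picture shows the cabinet with the drawer out towards the camera side. In the top picture (800x600) the cabinet's top corners are near (527,130), (610,187), (545,283) and (460,228). The drawer's front edge runs from (407,300) to (490,357), and the open lid is near (497,303).

Run:
```python
from h import *
import pickle
f=pickle.load(open("top.pkl","rb"))
s=lambda u,v:(u*.64,v*.64)
C=[at_z(f,s(*p),.108)[:2] for p in [(527,130),(610,187),(545,283),(460,228)]]
for c in C: print(c.round(4))
print([np.linalg.norm(C[i]-C[(i+1)%4]).round(3) for i in range(4)])
ax=(C[0]+C[1]-C[2]-C[3]);ax/=np.linalg.norm(ax);ay=np.array([-ax[1],ax[0]]);o=np.mean(C,0)
print("cab",o,"yaw",np.arctan2(ax[1],ax[0]))
for n,p,z in [("faceL",(407,300),.097),("faceR",(490,357),.097),("small",(411,408),.06),("cup",(374,412),.066)]:
    w=at_z(f,s(*p),z)[:2]; print(n,w.round(4),"cabframe",((w-o)@ax).round(4),((w-o)@ay).round(4))
f2=pickle.load(open("scene.pkl","rb"))
a=f["frame"][130:240,250:355,::-1]; a=cv2.resize(a,(573,600),interpolation=cv2.INTER_CUBIC); cv2.imwrite("pics/c1.png",a)
```

```text
[0.7192 0.0536]
[ 0.6252 -0.0701]
[0.4786 0.0372]
[0.5669 0.1633]
[np.float64(0.155), np.float64(0.182), np.float64(0.154), np.float64(0.188)]
cab [0.59746498 0.04598537] yaw -0.6278755901781956
faceL [0.4589 0.2474] cabframe -0.2304 0.0816
faceR [0.3687 0.1236] cabframe -0.2307 -0.0716
small [0.2924 0.2448] cabframe -0.3636 -0.0183
cup [0.2881 0.3027] cabframe -0.4011 0.026
```

View pics/c1.png

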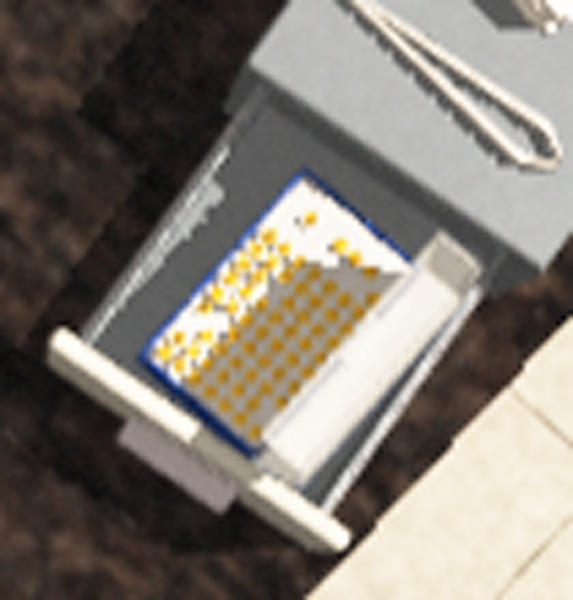

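The crop shows the box's blue rim corners near (300,172), (145,355) and (250,455). The lid is roughly upright, with its inner free-edge corners near (430,235) and (262,445) and the outer ones near (480,275) and (315,480). I'll fit the box pose and lid angle to these.

Run:
```python
from h import *
import pickle
from scipy.optimize import least_squares
f=pickle.load(open("top.pkl","rb"))
c=lambda u,v:(250+u*105/573,130+v*110/600)
px=np.array([c(*p) for p in [(300,172),(145,355),(250,455),(430,235),(262,445),(480,275),(315,480)]])
def pts(p):
    x,y,yaw,th=p; L=[[-.039,.058,.046],[-.039,-.058,.046],[.028,-.058,.046]]
    for n in (0,.022):
        for s in (.058,-.058):
            a=.073
            L.append([.037-a*np.cos(th)+n*np.sin(th),s,.046+a*np.sin(th)+n*np.cos(th)])
    L=np.array(L); co,si=np.cos(yaw),np.sin(yaw)
    return np.c_[x+co*L[:,0]-si*L[:,1],y+si*L[:,0]+co*L[:,1],L[:,2]+.02]
W=np.ones(7);W[2]=.3
r=least_squares(lambda p:((proj(f,pts(p))-px)*W[:,None]).ravel(),[.45,.13,-.628-1.57,1.6])
print(r.x, r.fun.round(1)); P=pts(r.x); e=P[5:].mean(0); print("lid_edge",e,"hinge/out dir",np.cos(r.x[2]),np.sin(r.x[2]))
def cabpts(q):
    x,y,w,d=q;B=np.array([[.09,.08,.108],[.09,-.08,.108],[-.09,-.08,.108],[-.09,.08,.108],[-.1-d,.079,.097],[-.1-d,-.079,.097]])
    return np.c_[x+np.cos(w)*B[:,0]-np.sin(w)*B[:,1],y+np.sin(w)*B[:,0]+np.cos(w)*B[:,1],B[:,2]]
cp=np.array([(527,130),(610,187),(545,283),(460,228),(404,303),(487,360)])*.64
q=least_squares(lambda q:(proj(f,cabpts(q))-cp).ravel(),[.597,.046,-.628,.145]);print("cab",q.x,q.fun.round(1))
x,y,w,d=q.x
for z in (.0,):
    print("face out",x-(.1+d)*np.cos(w),y-(.1+d)*np.sin(w),"home",x-.1*np.cos(w),y-.1*np.sin(w))
```

```text
[ 0.46716768  0.14252311 -2.29743552  1.400592  ] [ 0.2 -0.4 -1.3  1.5  0.1  0.2  1.8  0.2  0.5  0.1  0.3 -1.3 -1.6 -0.2]
lid_edge [0.43639639 0.10790518 0.1416716 ] hinge/out dir -0.6643614898566551 -0.7474114066532873
cab [ 0.59802515  0.04679019 -0.64222433  0.13696432] [-1.4  0.5  0.5  1.2  0.2  0.2 -0.7 -2.9  0.  -0.5  1.2  1.4]
face out 0.40827231441456113 0.18872662796735284 home 0.5179486084247765 0.10668799904797605
```

Request:
{"fn": "jog_arm", "kwargs": {"increments": [[1.32,2.88,0,0.03],[1.32,2.88,0,0.03],[1.32,2.88,0,0.03],[1.32,2.88,0,0.03],[1.32,2.88,0,0.03],[1.32,2.88,0,0.03],[1.32,2.88,0,0.03],[1.32,2.88,0,0.03],[1.32,2.88,0,0.03],[1.32,2.88,0,0.03],[1.32,2.88,0,0.03],[1.32,2.88,0,0.03],[1.32,2.88,0,0.03],[1.32,2.88,0,0.03],[1.32,2.88,0,0.03],[1.32,2.88,0,0.03],[1.32,2.88,0,0.03],[1.32,2.88,0,0.03],[1.32,2.88,0,0.03],[0,0,0,0]], "claw": 0}}

```text
t: 1.77
position: [0.3905, 0.0447, 0.2025]
eef_rot: [0.912, 0.41, 0.0, -0.001]
wrist_force: [-0.1, -0.6, -0.2]
width: 0.0004
grasp_force: 0.0
```

Request:
{"fn": "jog_arm", "kwargs": {"increments": [[0,0,-1.6,0],[0,0,-1.6,0],[0,0,-1.6,0],[0,0,-1.6,0],[0,0,-1.6,0],[0.66,0.75,0,0],[0.66,0.75,0,0],[0,0,0,0]]}}

```text
t: 2.43
position: [0.4045, 0.0568, 0.1236]
eef_rot: [0.913, 0.407, 0.001, 0.0]
wrist_force: [-0.1, -0.7, 0.6]
width: 0.0001
grasp_force: 0.0
```

Run:
```python
from h import *
a=grab_frame("top")["frame"][125:245,240:360,::-1]; b=grab_frame("scene")["frame"][110:230,200:330,::-1]
cv2.imwrite("pics/c2.png",np.hstack([cv2.resize(a,(390,420),interpolation=2),cv2.resize(b,(400,420),interpolation=2)]))
```

```text
(no output)
```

View pics/c2.png

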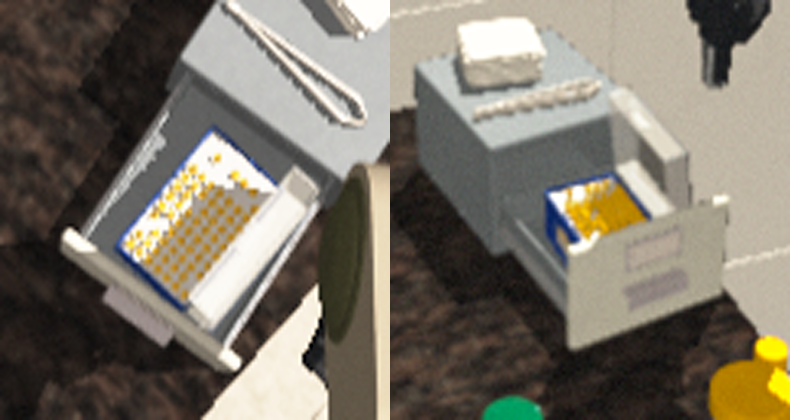

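The left half shows the lid centred near (250,245), still open. The arm hides the fingertips, and dark parts show near (315,360). I'll check this by projecting the TCP.

Run:
```python
from h import *
import pickle
P=[[.4045,.0568,.1236],[.436,.108,.1417],[.4045,.0568,.2]]
f=pickle.load(open("top.pkl","rb")); print((proj(f,P)-[240,125])*[3.25,3.5])
f=pickle.load(open("scene.pkl","rb")); print((proj(f,P)-[200,110])*[400/130,3.5]+[390,0])
```

```text
[[336.40878642 305.11637898]
 [267.19109509 257.41088327]
 [362.75803369 298.96011028]]
[[709.18801531 115.62146291]
 [657.94066082 115.18693476]
 [714.94358099  27.5529862 ]]
```

Run:
```python
from h import *
o=get_obs();print(o["position"])
b=grab_frame("scene")["frame"][90:170,270:340,::-1]; w=grab_frame("wrist");print(w["hand_eye"])
cv2.imwrite("pics/c3.png",np.hstack([cv2.resize(b,(350,400),interpolation=0),cv2.resize(w["frame"][:,:,::-1],(450,400))]))
```

```text
[0.4035866  0.05621516 0.12345097]
[[-3.38758035e-04 -9.47307745e-01 -3.20324711e-01  8.20606440e-02]
 [ 9.99999840e-01 -4.66365084e-04  3.21652597e-04 -1.18756706e-04]
 [-4.54092257e-04 -3.20324551e-01  9.47307751e-01 -1.71006153e-01]
 [ 0.00000000e+00  0.00000000e+00  0.00000000e+00  1.00000000e+00]]
```

View pics/c3.png

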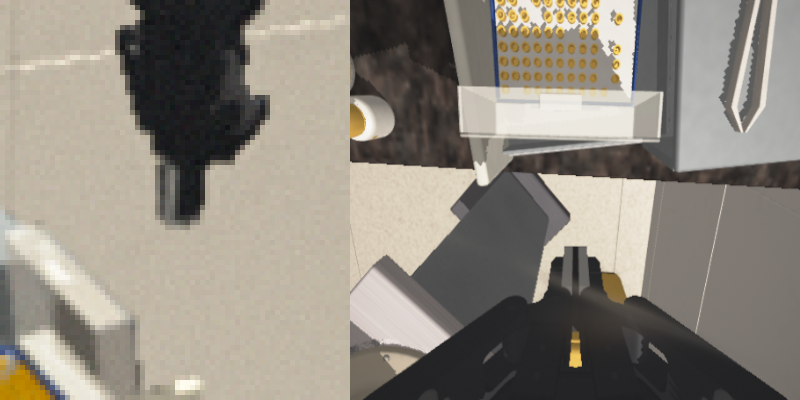

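Run:
```python
from h import *
import pickle
from scipy.spatial.transform import Rotation as R
f=pickle.load(open("scene.pkl","rb")); 
print("tip ray z=.1235",at_z(f,(306,134.4),.1235),"z=.146",at_z(f,(306,134.4),.146))
o=get_obs();w=grab_frame("wrist");H=np.array(w["hand_eye"]);print(w["fov_y"],w["cx"],w["cy"])
for p in ([0,0,0],[0,0,-.02]):
    c=H[:3,:3].T@(np.array(p)-H[:3,3]); print("tip",cv2.projectPoints(c[None],np.zeros(3),np.zeros(3),K(w),np.array(w["dist_coeffs"]))[0].ravel()*[450/512,400/384]+[350,0])
Rw=R.from_quat(o["eef_rot"]).as_matrix()
# lid outer free-edge corners in wrist view (picture px) -> world at z
for uv in [(461,137),(662,137),(460,87),(663,92)]:
    q=cv2.undistortPoints(np.array([[[(uv[0]-350)*512/450,uv[1]*.96]]]),K(w),np.array(w["dist_coeffs"]))[0,0]
    c0=Rw@H[:3,3]+o["position"]; d=Rw@H[:3,:3]@np.r_[q,1]
    print(uv,[(c0+d*(z-c0[2])/d[2]).round(3) for z in (.135,.14)])
```

```text
tip ray z=.1235 [0.41549116 0.00258908 0.1235    ] z=.146 [0.40291999 0.04627455 0.146     ]
65.20712179941324 256.15394057758067 190.84477124152897
tip [575.23161597 236.93143423]
tip [575.25655794 253.03752873]
(461, 137) [array([0.393, 0.147, 0.135]), array([0.395, 0.146, 0.14 ])]
(662, 137) [array([0.482, 0.067, 0.135]), array([0.482, 0.068, 0.14 ])]
(460, 87) [array([0.411, 0.163, 0.135]), array([0.413, 0.161, 0.14 ])]
(663, 92) [array([0.495, 0.084, 0.135]), array([0.494, 0.085, 0.14 ])]
```

The wrist view confirms the lid edge at about (0.437, 0.107, 0.138). The visible fingertips end about 15 mm behind the nominal TCP, so I'll lower accordingly and approach.

Request:
{"fn": "jog_arm", "kwargs": {"increments": [[0,0,-0.6,0],[0,0,-0.6,0],[0.4,0.44,0,0],[0.4,0.44,0,0],[0.4,0.44,0,0],[0.4,0.44,0,0],[0.4,0.44,0,0],[0.4,0.44,0,0],[0.4,0.44,0,0],[0.13,0.15,0,0],[0.13,0.15,0,0],[0.13,0.15,0,0],[0.13,0.15,0,0],[0.13,0.15,0,0],[0.13,0.15,0,0]]}}

```text
t: 3.93
position: [0.4388, 0.0957, 0.1107]
eef_rot: [0.914, 0.407, -0.0, 0.0]
wrist_force: [0.0, -1.0, 1.8]
width: 0.0002
grasp_force: 0.8
```

Request:
{"fn": "jog_arm", "kwargs": {"increments": [[0.13,0.15,0,0],[0.13,0.15,0,0],[0.13,0.15,0,0],[0.13,0.15,0,0],[0.13,0.15,0,0],[0.13,0.15,0,0],[0.13,0.15,0,0],[0.13,0.15,0,0],[0.13,0.15,0,0],[0.13,0.15,0,0]]}}

```text
t: 4.77
position: [0.4515, 0.1109, 0.1104]
eef_rot: [0.914, 0.407, -0.0, -0.0]
wrist_force: [0.3, -0.6, 0.5]
width: 0.0
grasp_force: 0.1
```

Run:
```python
from h import *
b=grab_frame("scene")["frame"][110:210,230:340,::-1]; w=grab_frame("wrist")
cv2.imwrite("pics/c4.png",np.hstack([cv2.resize(b,(350,320),interpolation=2),cv2.resize(w["frame"][:,:,::-1],(427,320))]))
```

```text
(no output)
```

View pics/c4.png

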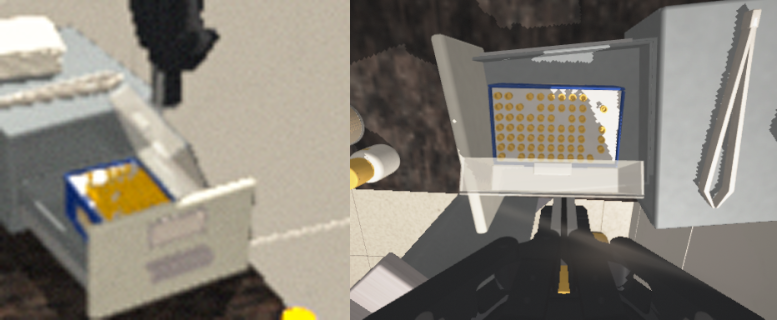

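The picture shows the fingertips close behind the lid's outer edge (wrist view near (562,198)) and the lid still open. I'll go a little lower and push on.

Request:
{"fn": "jog_arm", "kwargs": {"increments": [[0,0,-0.4,0],[0,0,-0.4,0],[0.13,0.15,0,0],[0.13,0.15,0,0],[0.13,0.15,0,0],[0.13,0.15,0,0],[0.13,0.15,0,0],[0.13,0.15,0,0],[0.13,0.15,0,0],[0.13,0.15,0,0],[0.13,0.15,0,0],[0.13,0.15,0,0]]}}

```text
t: 5.87
position: [0.4648, 0.1259, 0.1027]
eef_rot: [0.914, 0.407, 0.0, -0.0]
wrist_force: [-0.2, 0.1, 0.7]
width: 0.0
grasp_force: 0.1
```

Run:
```python
from h import *
b=grab_frame("scene")["frame"][110:210,230:340,::-1]; w=grab_frame("wrist")
cv2.imwrite("pics/c5.png",np.hstack([cv2.resize(b,(350,320),interpolation=2),cv2.resize(w["frame"][:,:,::-1],(427,320))]))
```

```text
(no output)
```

View pics/c5.png

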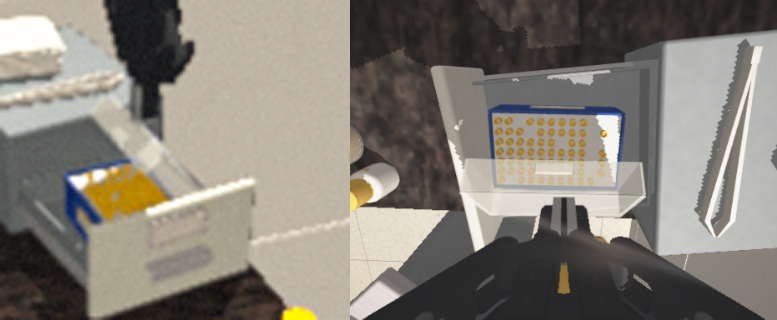

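The lid has gone past upright: in the wrist view its free edge is near (553,160), with the fingers behind it. I'll carry on along the arc.

Request:
{"fn": "jog_arm", "kwargs": {"increments": [[0.16,0.18,-0.05,0],[0.16,0.18,-0.05,0],[0.16,0.18,-0.1,0],[0.16,0.18,-0.1,0],[0.16,0.18,-0.15,0],[0.16,0.18,-0.15,0],[0.16,0.18,-0.2,0],[0.16,0.18,-0.2,0]]}}

```text
t: 6.63
position: [0.4777, 0.1403, 0.0925]
eef_rot: [0.914, 0.407, 0.0, 0.0]
wrist_force: [0.1, -0.4, 0.5]
width: -0.0001
grasp_force: 0.3
```

Request:
{"fn": "jog_arm", "kwargs": {"increments": [[0.14,0.16,-0.2,0],[0.14,0.16,-0.2,0],[0.14,0.16,-0.2,0],[0.14,0.16,-0.2,0],[0,0,0,0]]}}

```text
t: 7.05
position: [0.4831, 0.1467, 0.0842]
eef_rot: [0.914, 0.407, -0.0, -0.0]
wrist_force: [0.1, 1.6, -0.8]
width: -0.0002
grasp_force: 0.0
```

Run:
```python
from h import *
b=grab_frame("scene")["frame"][110:210,230:340,::-1]; w=grab_frame("wrist")
cv2.imwrite("pics/c6.png",np.hstack([cv2.resize(b,(350,320),interpolation=2),cv2.resize(w["frame"][:,:,::-1],(427,320))]))
```

```text
(no output)
```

View pics/c6.png

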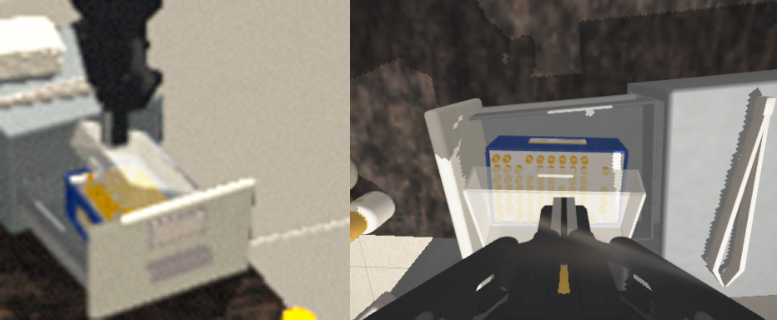

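The lid is nearly down: in the wrist view its edge is near (555,190), just ahead of the fingertips at (562,198). Next I press straight down.

Request:
{"fn": "jog_arm", "kwargs": {"increments": [[0,0,-0.2,0],[0,0,-0.2,0],[0,0,-0.2,0],[0,0,-0.2,0],[0,0,-0.2,0]]}}

```text
t: 7.57
position: [0.4831, 0.1465, 0.0745]
eef_rot: [0.914, 0.407, 0.0, 0.0]
wrist_force: [0.3, 0.7, 0.3]
width: -0.0002
grasp_force: 0.2
```

Request:
{"fn": "jog_arm", "kwargs": {"increments": [[0,0,-0.15,0],[0,0,-0.15,0]]}}

```text
t: 7.73
position: [0.4831, 0.1465, 0.0715]
eef_rot: [0.914, 0.407, -0.0, -0.0]
wrist_force: [0.1, 0.3, -0.5]
width: 0.0001
grasp_force: 0.2
```

Run:
```python
from h import *
b=grab_frame("scene")["frame"][110:210,230:340,::-1]; w=grab_frame("wrist")
cv2.imwrite("pics/c7.png",np.hstack([cv2.resize(b,(350,320),interpolation=2),cv2.resize(w["frame"][:,:,::-1],(427,320))]))
```

```text
(no output)
```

View pics/c7.png

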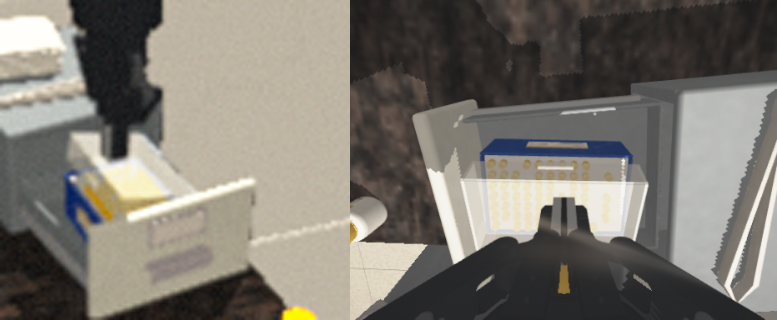

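The lid is still slightly up: in the wrist view its edge is near (555,180), about 10 mm too high. I'll press further down.

Request:
{"fn": "jog_arm", "kwargs": {"increments": [[0,0,-0.15,0],[0,0,-0.15,0],[0,0,-0.1,0]]}}

```text
t: 8.08
position: [0.4831, 0.1465, 0.0675]
eef_rot: [0.914, 0.407, -0.0, -0.0]
wrist_force: [0.1, 0.7, -0.2]
width: -0.0001
grasp_force: 0.1
```

Request:
{"fn": "jog_arm", "kwargs": {"increments": [[0,0,-0.15,0],[0,0,-0.15,0]]}}

```text
t: 8.25
position: [0.4832, 0.1465, 0.0646]
eef_rot: [0.914, 0.407, 0.0, 0.0]
wrist_force: [0.6, 0.7, 0.9]
width: -0.0001
grasp_force: 0.2
```

Request:
{"fn": "jog_arm", "kwargs": {"increments": [[0,0,-0.15,0],[0,0,-0.1,0]]}}

```text
t: 8.42
position: [0.483, 0.1465, 0.062]
eef_rot: [0.914, 0.407, -0.0, -0.0]
wrist_force: [-0.2, 0.1, 0.5]
width: -0.0003
grasp_force: 0.1
```

Request:
{"fn": "jog_arm", "kwargs": {"increments": [[0,0,-0.1,0],[0,0,-0.1,0]]}}

```text
t: 8.58
position: [0.4831, 0.1465, 0.0601]
eef_rot: [0.914, 0.407, -0.0, -0.0]
wrist_force: [0.5, 0.3, 0.3]
width: 0.0
grasp_force: 0.1
```

Request:
{"fn": "jog_arm", "kwargs": {"increments": [[0,0,-0.1,0],[0,0,-0.1,0]]}}

```text
t: 8.75
position: [0.4836, 0.1464, 0.059]
eef_rot: [0.913, 0.407, 0.001, 0.0]
wrist_force: [-3.0, -3.0, 15.7]
width: 0.0
grasp_force: 8.3
```

Request:
{"fn": "jog_arm", "kwargs": {"increments": [[0,0,0,0],[0,0,0,0],[0,0,0,0]]}}

```text
t: 9.0
position: [0.4837, 0.1462, 0.0592]
eef_rot: [0.914, 0.407, 0.001, 0.001]
wrist_force: [-1.7, -1.8, 10.3]
width: 0.0002
grasp_force: 5.0
```

Request:
{"fn": "jog_arm", "kwargs": {"increments": [[0,0,1,0],[0,0,1.5,0],[0,0,1.5,0],[0,0,1.5,0],[0,0,1.5,0],[-0.66,-0.75,1.5,0],[-1.2,-1.35,1.5,0],[-1.2,-1.35,0,0],[-1.2,-1.35,0,0],[-1.2,-1.35,0,0],[0,0,0,0]]}}

```text
t: 9.92
position: [0.427, 0.0837, 0.1586]
eef_rot: [0.914, 0.406, -0.0, 0.0]
wrist_force: [0.2, 0.1, 0.5]
width: -0.0003
grasp_force: 0.0
```

Run:
```python
from h import *
import pickle
F={n:grab_frame(n) for n in ("scene","top")}; o=get_obs(); F["wrist"]=grab_frame("wrist"); F["o"]=o
pickle.dump(F,open("s2.pkl","wb"))
b=F["scene"]["frame"][120:200,235:325,::-1]; w=F["wrist"]["frame"][:,:,::-1]; t=F["top"]["frame"][130:240,250:355,::-1]
L=np.vstack([cv2.resize(b,(330,293),interpolation=2),cv2.resize(t,(330,307),interpolation=2)])
cv2.imwrite("pics/c8.png",np.hstack([L,np.vstack([cv2.resize(w,(470,352)),np.zeros((248,470,3),np.uint8)])]))
```

```text
(no output)
```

View pics/c8.png

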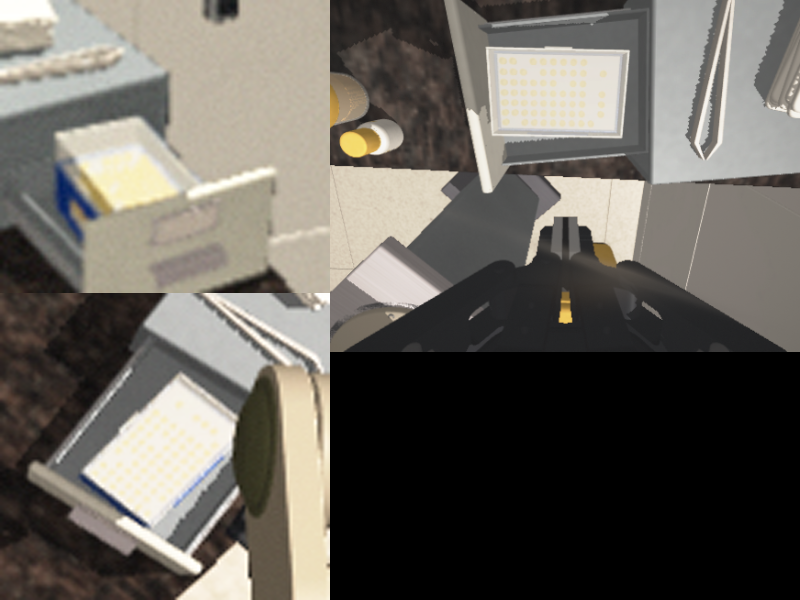

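The lid now lies over the box. In the wrist view its corners are near (488,47), (630,50), (622,135) and (490,135). I'll check flatness by fitting.

Run:
```python
from h import *
import pickle
from scipy.optimize import least_squares
from scipy.spatial.transform import Rotation as R
F=pickle.load(open("s2.pkl","rb"));w=F["wrist"];o=F["o"];H=np.array(w["hand_eye"]);Rw=R.from_quat(o["eef_rot"]).as_matrix()
Rc=Rw@H[:3,:3];tc=Rw@H[:3,3]+o["position"]; rv=cv2.Rodrigues(Rc.T)[0];tv=-Rc.T@tc
px=(np.array([(488,47),(630,50),(622,135),(490,135)],float)-[330,0])*[512/470,384/352]
g=cv2.cvtColor(w["frame"],cv2.COLOR_RGB2GRAY)
def pts(p):
    x,y,yaw,th=p;L=[]
    for a,s in [(.073,-.058),(.073,.058),(0,.058),(0,-.058)]:
        L.append([.037-a*np.cos(th)+.022*np.sin(th),s,.066+a*np.sin(th)+.022*np.cos(th)])
    L=np.array(L);c,s=np.cos(yaw),np.sin(yaw);return np.c_[x+c*L[:,0]-s*L[:,1],y+s*L[:,0]+c*L[:,1],L[:,2]]
pr=lambda P:cv2.projectPoints(P,rv,tv,K(w),np.array(w["dist_coeffs"]))[0][:,0]
r=least_squares(lambda p:(pr(pts(p))-px).ravel(),[.467,.142,-2.3,.1]);print(r.x,r.fun.round(1))
for th in (0,.06,.15):
    q=least_squares(lambda p:(pr(pts([*p,th]))-px).ravel(),[.467,.142,-2.3]);print(th,q.x,q.cost.round(2))
```

```text
[ 0.47131321  0.14184005 -2.32414216 -0.12651689] [ 0.2 -1.1 -2.2 -1.1  0.6  2.5  1.5 -0.2]
0 [ 0.47260103  0.14299023 -2.32504018] 17.92
0.06 [ 0.47336741  0.14370036 -2.32541178] 27.81
0.15 [ 0.47471288  0.14497384 -2.32588816] 47.42
```

The fit agrees with shut, with the box at about (0.472, 0.142). A second press further out on the lid will confirm it.

Request:
{"fn": "jog_arm", "kwargs": {"increments": [[1.2,1.4,0,0],[1.2,1.4,0,0],[1.2,1.4,0,0],[1.2,1.4,0,0],[1.3,1.3,0,0],[0,0,-2,0],[0,0,-2,0],[0,0,-2,0],[0,0,-2,0],[0,0,-1,0],[0,0,-0.5,0],[0,0,-0.1,0],[0,0,-0.1,0]]}}

```text
t: 11.15
position: [0.4901, 0.1542, 0.0618]
eef_rot: [0.914, 0.407, 0.001, 0.0]
wrist_force: [0.3, 0.3, 0.8]
width: 0.0001
grasp_force: 0.0
```

Request:
{"fn": "jog_arm", "kwargs": {"increments": [[0,0,-0.1,0],[0,0,-0.1,0],[0,0,-0.1,0]]}}

```text
t: 11.4
position: [0.4902, 0.1541, 0.0591]
eef_rot: [0.914, 0.407, 0.001, 0.0]
wrist_force: [-2.4, -1.5, 12.5]
width: 0.0001
grasp_force: 6.2
```

The stop is at the same height (0.059) 10 mm further out, so the lid is flat and shut. Next I move in front of the drawer.

Request:
{"fn": "jog_arm", "kwargs": {"increments": [[0,0,1,0],[0,0,2,0],[0,0,2.5,0],[0,0,2.5,0],[0,0,2,0],[-1.5,0.8,0,0],[-2,1.1,0,0],[-2,1.1,0,0],[-2,1.1,0,0],[-2,1.1,0,0],[-2,1.0,0,0],[-0.7,0.3,0,0],[0,0,-2,0],[0,0,-2.5,0],[0,0,-2.5,0],[0,0,-2,0],[0,0,-1.3,0],[0,0,-0.2,0],[0,0,0,0]]}}

```text
t: 12.98
position: [0.3678, 0.2188, 0.0533]
eef_rot: [0.914, 0.407, -0.0, -0.0]
wrist_force: [0.3, -0.1, 1.4]
width: 0.0003
grasp_force: 0.0
```

Run:
```python
from h import *
import pickle
F=pickle.load(open("s2.pkl","rb"));f=F["top"]
o,w=np.array([.598,.0468]),-.642
ax=np.array([np.cos(w),np.sin(w)])
for n,p in [("forceps end",(548,248)),("end",(485,197))]:
    q=at_z(f,(p[0]*.64,p[1]*.64),.112)[:2]-o; print(n,q@ax,q@[-ax[1],ax[0]])
p=get_obs()["position"][:2]-o; print("tcp cab",p@ax,p@[-ax[1],ax[0]])
```

```text
forceps end -0.043655616497463814 -0.052403931261417014
end -0.03371336292639813 0.07079653733717499
tcp cab -0.28734476186921076 -9.045312918993189e-05
```

Request:
{"fn": "jog_arm", "kwargs": {"increments": [[0.32,-0.24,0,0],[0.32,-0.24,0,0],[0.32,-0.24,0,0],[0.32,-0.24,0,0],[0.24,-0.18,0,0],[0.24,-0.18,0,0],[0.24,-0.18,0,0],[0.24,-0.18,0,0],[0.24,-0.18,0,0],[0.24,-0.18,0,0],[0.24,-0.18,0,0],[0.24,-0.18,0,0],[0.24,-0.18,0,0]]}}

```text
t: 14.07
position: [0.402, 0.1931, 0.0531]
eef_rot: [0.914, 0.407, -0.0, -0.0]
wrist_force: [-0.5, 0.8, 0.4]
width: -0.0001
grasp_force: 0.7
```

Request:
{"fn": "jog_arm", "kwargs": {"increments": [[0.24,-0.18,0,0],[0.28,-0.21,0,0],[0.32,-0.24,0,0],[0.32,-0.24,0,0],[0.32,-0.24,0,0],[0.32,-0.24,0,0],[0.32,-0.24,0,0],[0.32,-0.24,0,0],[0.32,-0.24,0,0],[0.32,-0.24,0,0],[0.32,-0.24,0,0],[0.32,-0.24,0,0],[0.32,-0.24,0,0],[0.32,-0.24,0,0],[0.32,-0.24,0,0],[0.32,-0.24,0,0],[0.32,-0.24,0,0],[0.32,-0.24,0,0]]}}

```text
t: 15.57
position: [0.4586, 0.1506, 0.0532]
eef_rot: [0.914, 0.407, -0.0, -0.0]
wrist_force: [-2.4, -0.3, 0.6]
width: -0.0002
grasp_force: 0.7
```

Run:
```python
from h import *
import pickle
o,w=np.array([.598,.0468]),-.642
ax=np.array([np.cos(w),np.sin(w)]);p=get_obs()["position"][:2]-o; print("tcp cab",p@ax,p@[-ax[1],ax[0]])
# panel evidence: how much the top view changed round the drawer's old front-left corner
a=pickle.load(open("top.pkl","rb"))["frame"].astype(int);b=grab_frame("top")["frame"].astype(int)
print(a[188:205,258:270].mean((0,1)),b[188:205,258:270].mean((0,1)))
```

```text
tcp cab -0.17383925955820076 -0.0003119876863819944
[118.00490196 112.73529412 105.67647059] [33.61764706 27.65686275 24.77941176]
```

Request:
{"fn": "jog_arm", "kwargs": {"increments": [[0.32,-0.24,0,0],[0.32,-0.24,0,0],[0.32,-0.24,0,0],[0.32,-0.24,0,0],[0.32,-0.24,0,0],[0.32,-0.24,0,0],[0.32,-0.24,0,0],[0.32,-0.24,0,0],[0.32,-0.24,0,0],[0.24,-0.18,0,0],[0.16,-0.12,0,0],[0.16,-0.12,0,0],[0.16,-0.12,0,0]]}}

```text
t: 16.7
position: [0.4944, 0.1238, 0.0532]
eef_rot: [0.914, 0.407, -0.0, -0.0]
wrist_force: [-1.1, 0.7, 0.7]
width: 0.0
grasp_force: 0.7
```

Request:
{"fn": "jog_arm", "kwargs": {"increments": [[0.12,-0.09,0,0],[0.12,-0.09,0,0],[0.12,-0.09,0,0]]}}

```text
t: 16.95
position: [0.498, 0.1211, 0.0532]
eef_rot: [0.914, 0.407, -0.0, -0.0]
wrist_force: [-1.0, 0.3, 0.7]
width: 0.0
grasp_force: 0.6
```

Request:
{"fn": "jog_arm", "kwargs": {"increments": [[0.12,-0.09,0,0],[0.12,-0.09,0,0],[0.12,-0.09,0,0]]}}

```text
t: 17.2
position: [0.5016, 0.1184, 0.0532]
eef_rot: [0.914, 0.407, 0.0, -0.0]
wrist_force: [-0.4, 1.6, 0.8]
width: 0.0001
grasp_force: 0.6
```

Request:
{"fn": "jog_arm", "kwargs": {"increments": [[0.08,-0.06,0,0],[0.08,-0.06,0,0],[0.08,-0.06,0,0]]}}

```text
t: 17.45
position: [0.504, 0.1167, 0.0532]
eef_rot: [0.914, 0.407, -0.0, -0.0]
wrist_force: [0.0, 1.1, 0.0]
width: -0.0002
grasp_force: 0.6
```

Request:
{"fn": "jog_arm", "kwargs": {"increments": [[0.08,-0.06,0,0],[0.08,-0.06,0,0]]}}

```text
t: 17.62
position: [0.5056, 0.1154, 0.0532]
eef_rot: [0.914, 0.407, -0.0, -0.0]
wrist_force: [-1.0, 0.1, 0.1]
width: 0.0001
grasp_force: 0.6
```

Now at about -0.115 m in the cabinet's frame, still sliding freely. I'll continue in 1 mm steps until a stop is felt.

Request:
{"fn": "jog_arm", "kwargs": {"increments": [[0.08,-0.06,0,0],[0.08,-0.06,0,0],[0.08,-0.06,0,0]]}}

```text
t: 17.87
position: [0.508, 0.1136, 0.0532]
eef_rot: [0.914, 0.407, -0.0, 0.0]
wrist_force: [-1.6, 0.9, 0.4]
width: -0.0003
grasp_force: 0.6
```

Request:
{"fn": "jog_arm", "kwargs": {"increments": [[0.08,-0.06,0,0],[0.08,-0.06,0,0]]}}

```text
t: 18.03
position: [0.5096, 0.1124, 0.0532]
eef_rot: [0.914, 0.407, -0.0, -0.0]
wrist_force: [-0.3, 0.9, 0.9]
width: 0.0
grasp_force: 0.6
```

Request:
{"fn": "jog_arm", "kwargs": {"increments": [[0.08,-0.06,0,0],[0.08,-0.06,0,0]]}}

```text
t: 18.2
position: [0.5103, 0.1118, 0.0531]
eef_rot: [0.914, 0.407, -0.001, -0.001]
wrist_force: [-7.9, 6.8, 5.5]
width: -0.0001
grasp_force: 5.1
```

Firm stop with the face at its home position. I'll hold briefly, then back off.

Request:
{"fn": "jog_arm", "kwargs": {"increments": [[0,0,0,0],[0,0,0,0],[0,0,0,0],[-0.16,0.12,0,0],[-0.32,0.24,0,0],[-0.8,0.6,0,0],[-1.2,0.9,0,0],[-1.2,0.9,0,0],[-1.2,0.9,1,0],[-1.2,0.9,2,0],[-1.2,0.9,2,0],[0,0,2,0],[0,0,2,0],[0,0,2,0],[0,0,2,0],[-1,-3,1,0],[-1,-3,0,0],[-1,-3,0,0],[-1,-3,0,0],[0,0,0,0]]}}

```text
t: 19.87
position: [0.3969, 0.0429, 0.1932]
eef_rot: [0.914, 0.405, -0.0, 0.001]
wrist_force: [-0.2, -0.0, -0.1]
width: -0.0
grasp_force: 0.0
```

Run:
```python
from h import *
import pickle
from scipy.optimize import least_squares
f=grab_frame("scene"); g=pickle.load(open("scene.pkl","rb"))
o=np.array([.598,.0468]);w=-.642
# panel-white mask extents in scene, against the projected home panel corners
def P(d):
    B=[(-.1-d,s*.079,z) for s in(1,-1) for z in (.097,.007)]
    return np.array([[o[0]+np.cos(w)*x-np.sin(w)*y,o[1]+np.sin(w)*x+np.cos(w)*y,z] for x,y,z in B])
print("home",proj(f,P(0)).round(0).tolist()); print("out10",proj(f,P(.01)).round(0).tolist())
im=cv2.cvtColor(f["frame"],cv2.COLOR_RGB2HSV)
m=((im[...,1]<45)&(im[...,2]>185)|False).astype(np.uint8); 
D=(np.abs(f["frame"].astype(int)-g["frame"]).sum(2)>60); 
c=(m&D)[120:200,200:330]; v,u=np.nonzero(c); print(u.size and (u.min()+200,u.max()+200,v.min()+120,v.max()+120))
for n,r in [("forceps",(130,150,225,285)),("gauze",(113,135,218,255)),("cup/small",(200,255,300,335))]:
    a,b,c1,d=r; print(n,D[a:b,c1:d].mean().round(3))
s=get_obs();print(s["t"],s["position"],s["wrist_force"])
r=f["frame"][138:200:4,:,:]; 
for y in (160,166,172,178): print(y,f["frame"][y,235:315:4].mean(1).round(0).astype(int).tolist())
```

```text
home [[234.0, 158.0], [235.0, 185.0], [283.0, 145.0], [282.0, 171.0]]
out10 [[236.0, 160.0], [237.0, 187.0], [285.0, 146.0], [284.0, 173.0]]
(np.int64(234), np.int64(324), np.int64(134), np.int64(188))
forceps 0.15
gauze 0.0
cup/small 0.276
19.9167 [0.39757659 0.04449796 0.19329446] [ 0.13896838 -0.3838719   0.12538111]
160 [165, 161, 160, 163, 151, 166, 157, 157, 160, 161, 158, 158, 180, 179, 181, 180, 179, 183, 178, 181]
166 [162, 160, 163, 165, 160, 147, 129, 135, 136, 156, 156, 160, 47, 155, 182, 181, 182, 182, 177, 180]
172 [163, 161, 163, 163, 149, 144, 155, 163, 164, 164, 101, 28, 53, 52, 106, 178, 181, 181, 182, 182]
178 [156, 159, 162, 166, 161, 97, 28, 27, 28, 31, 28, 60, 62, 73, 56, 63, 185, 180, 183, 184]
```

Run:
```python
from h import *
import pickle
A=[pickle.load(open(n+".pkl","rb"))["frame"] for n in("scene","top")];B=[grab_frame(n)["frame"] for n in("scene","top")]
for F in (A,B):
  for im,(a,b,c,d) in zip(F,[(200,255,295,340),(240,285,220,275)]):
    h=cv2.cvtColor(im,cv2.COLOR_RGB2HSV)[a:b,c:d]; m=(h[...,0]>15)&(h[...,0]<32)&(h[...,1]>150)&(h[...,2]>100); v,u=np.nonzero(m); print(u.mean()+c,v.mean()+a,m.sum(),[u.min()+c,u.max()+c,v.min()+a,v.max()+a])
  print(cv2.cvtColor(F[0],cv2.COLOR_RGB2GRAY)[137:145:2,225:285:3].tolist())
```

```text
318.61682242990656 224.62928348909657 642 [np.int64(304), np.int64(333), np.int64(207), np.int64(254)]
238.66082603254068 266.36670838548184 799 [np.int64(220), np.int64(268), np.int64(251), np.int64(284)]
[[157, 158, 189, 186, 189, 202, 211, 192, 188, 188, 182, 190, 139, 144, 180, 183, 225, 210, 198, 173], [192, 190, 192, 221, 207, 208, 170, 171, 145, 147, 126, 146, 158, 176, 187, 179, 202, 210, 226, 175], [190, 216, 194, 159, 144, 151, 125, 155, 161, 158, 186, 184, 185, 184, 189, 180, 165, 201, 220, 204], [191, 145, 119, 167, 162, 179, 188, 188, 185, 187, 185, 186, 187, 178, 151, 108, 135, 158, 235, 216]]
318.9730941704036 224.85500747384157 669 [np.int64(304), np.int64(334), np.int64(206), np.int64(254)]
240.84992784992784 264.5800865800866 693 [np.int64(220), np.int64(267), np.int64(251), np.int64(281)]
[[168, 167, 201, 195, 200, 213, 220, 201, 198, 200, 193, 201, 156, 156, 191, 198, 200, 186, 184, 182], [201, 203, 202, 227, 218, 219, 184, 181, 155, 158, 136, 154, 169, 181, 198, 198, 198, 197, 191, 182], [201, 225, 207, 172, 153, 157, 129, 160, 171, 166, 195, 195, 199, 195, 200, 195, 179, 144, 107, 180], [202, 151, 125, 177, 173, 185, 199, 196, 201, 194, 195, 196, 196, 189, 161, 117, 96, 87, 122, 183]]
```

Nothing else moved; the differences are only lighting and occlusion. Handing in.

```bash
python3 -c "
from plant import job_done
print(job_done())"
```

```text
the job is handed in; nothing more can be done
None
```

I pushed the tip box lid shut with the drawer still out, slid the drawer gently home to its stop, backed the arm clear and handed the job in at about 20 s; no verdict came back.

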